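Run the loose nuts into the pick corner of a tote

TASK

Take the small tote by its carry bar with a light grip (no more than about 30 N, the bar is thin plastic), lift it clear of the trolley top and tip it, to one side and then the other if need be, until all four loose nuts have slid together into its cut-away corner, none spilled and no nut left behind along a wall. Finish while still holding the tote up in the air, clearly tilted (about 30 degrees) and still, with the nuts in that corner; leave the scanner, the tape roll and the carton where they are.

Things in the scene. Friction and masses are not known exactly. Their poses are not given: they have to be found in the camera images.
- tote_grip (a point): centre of the carry bar of the small open yellow tote on the trolley: a straight bar 14 mm thick (across the tote's y axis), 20 mm tall, running along the tote's x axis over its whole length, above its middle, between uprights on the end walls; underside 62 mm, centre (this point) 72 mm, top 82 mm above the trolley top; axes are the tote's, z up
- tote_pick (a point): inner corner of the tote, at floor level, at its cut-away (pick) corner: 101 mm towards -x, 76 mm towards -y and 68 mm below tote_grip in the tote's axes. At this one corner both walls are only 34 mm high for 70 mm; axes are the tote's
- tote: the tote as a whole: 210 mm long (x), 160 mm wide (y), walls 60 mm high and 4 mm thick, floor 4 mm thick, 0.24 to 0.39 kg empty; origin at the centre of its underside, axes as for tote_grip
- nut1_mid (a point): zinc-plated hexagon nut lying flat in the tote, 20 mm across flats (23 mm over corners), 12 mm high, 22 g, starts to slide on the tote's floor at 13 to 20 degrees of slope; pressed against a wall it rubs there too (sliding along a wall with the tote tilted straight at the corner takes up to 39 degrees; tilted along that wall, 20); this point is its centre
- nut2_mid (a point): zinc-plated hexagon nut lying flat in the tote, 20 mm across flats (23 mm over corners), 12 mm high, 22 g, starts to slide on the tote's floor at 13 to 20 degrees of slope; pressed against a wall it rubs there too (sliding along a wall with the tote tilted straight at the corner takes up to 39 degrees; tilted along that wall, 20); this point is its centre
- nut3_mid (a point): zinc-plated hexagon nut lying flat in the tote, 20 mm across flats (23 mm over corners), 12 mm high, 22 g, starts to slide on the tote's floor at 13 to 20 degrees of slope; pressed against a wall it rubs there too (sliding along a wall with the tote tilted straight at the corner takes up to 39 degrees; tilted along that wall, 20); this point is its centre
- nut4_mid (a point): zinc-plated hexagon nut lying flat in the tote, 20 mm across flats (23 mm over corners), 12 mm high, 22 g, starts to slide on the tote's floor at 13 to 20 degrees of slope; pressed against a wall it rubs there too (sliding along a wall with the tote tilted straight at the corner takes up to 39 degrees; tilted along that wall, 20); this point is its centre
- scanner: hand scanner lying on the trolley, 160 x 70 x 50 mm, origin at the centre of its underside; not part of the job
- tape: roll of parcel tape lying flat, 100 mm across, 48 mm high, origin at the centre of its underside; not part of the job
- carton: closed white carton, 130 x 90 x 55 mm, origin at the centre of its underside; not part of the job
Things that resemble listed ones, but are neither listed nor needed, are in the scene too. Of the things that look like the tape, take the one that is farthest from the robot's base at the start.

How it is judged:
By the outcome, as a careful person would: the job done as asked, in the order asked, and still so for the second after the job is handed in, while the arm keeps its last pose, push and grip.
It also fails if it takes over 48 s, if anything falls off the work surface, if the arm or the gripper's body presses on something with over 40 N, if the wrist force passes 120 N, or if a joint passes its speed limit or range.

ROBOT

A 7-joint arm with a two-finger parallel gripper is mounted at the origin on the work surface. World frame = base frame: x ahead of the robot, y to its left, z up, the work surface at z = 0. Lengths are in m, angles in rad, forces in N, time in s.
With the tool pointing down it reaches from about 0.425 to 0.875 m from the base axis. Payload 4.7 kg.
Tool frame: the origin (TCP) lies on the centre line of the jaws, within the pads' length; the fingertips stand ahead of it and the grasp point (between the pads) lies 2 mm behind it (nose_length is the z of the fingertips in the tool frame, in m); z points along the fingers, y is the line along which they close (so a half turn about z gives the same grasp; the last joint's range is limited). The gripper opens to 87 mm and grips with 3 to 60 N. Pads are 19 mm wide; open, the fingers measure 117 mm over their backs; the gripper's body (75 mm by 190 mm) begins 51 mm behind the grasp point.
Start: joints at [-1.189, 0.321, -0.07, 1.45, 0.023, 1.371, -0.057], TCP at [0.234, 0.607, 0.24] pointing down, gripper open.
Joint ranges: [-2.86, 2.86], [-0.3, 2.09], [-1.38, 1.24], [0.06, 2.45], [-1.56, 4.7], [0.09, 2.05], [-2.69, 2.69]. Speed limits (rad/s): [2.57, 2.57, 3.14, 3.14, 3.14, 3.14, 3.14].

INTERFACE

Orientations are given as a rotation vector (axis times angle).
In Python, from bench import * gives the robot as it stands.
- The arm moves only by the tool send_rows, never from a script. Its arguments are lists of equal length, an entry for each row: "xyz": the shift along the tool's x, y, z in mm, a list of three; "dr": the turn, a rotation vector about the tool's x, y, z in rad, a list of three. A call has exactly 10 rows; each row is the pose to reach, as a shift and turn from the pose commanded when the call began, along the tool's axes at that moment; what a row does not reach only later rows make up. A row lasts 1/12 s, in which the tool goes at most 41.7 mm and 7.16 degrees, less where a joint would pass 70% of its speed; a pose out of reach is approached as far as the arm can. A call with a gripper value outside its range is refused whole. "jaw" is the finger opening in mm, from 0 to 87, set as the call begins (left out, the last holds). The fingers move at their own pace and stop on an object; "grip_force" is the grip in N (left out, the last holds). Time passes only in rows, so rows that repeat a pose let the fingers close, or fill a call up. It gives the time, the measured TCP pose, the force, the opening and the grip force at its end, in the units of the state.
- get_state(): the state, without advancing time (a new reading comes with each control period).
- get_image(name): name is "scene" or "top" or "wrist"; returns the picture (400x640x3 uint8, red, green, blue); there is no depth.
- calibration(name): a dict with "vfov" (degrees; the focal length in pixels is half the picture's height over the tangent of half this angle, whatever the lens; pixels are square), "cx", "cy" (the principal point, pixels), "k1" (the pictures are not rectified: a ray, as slopes to the right and down, at radius r is drawn at 1 + k1 r^2 times it, then the intrinsics apply), "rvec" (rotation vector, rad) and "tvec" (3), from world to camera coordinates, as OpenCV has them; the wrist camera has in their place "hand_eye" (4x4, takes a point from camera to tool coordinates, whose origin is the TCP and whose axes are the flange's). Camera axes: x right, y down, z forward; pixel columns grow to the right and rows downward; lengths in m; the calibration is good to about 2 mm. A picture is of the moment at which its call begins: read the wrist's pose just before it. calibration takes no time and is no camera call.
- close_job(): hands the job in; it is judged then, once.
The state is a dict: "time": time; "joint_positions": joint angles; "qd": joint speeds; "joint_torque": joint torques, N m; "position": TCP position; "tool_rot": TCP orientation; "ft_force": force on the tool from outside, world axes, zero at the start; "torque": the same for the moment, N m; "grip_width": opening from 0.0 (shut) to 1.0 (fully open); "grip_force": force on a finger pad.
Only numpy, scipy, OpenCV 4.12 (cv2) and the standard library are available. Lean on these libraries where they do the work, as an engineer would, in place of code of your own. Each camera call takes 0.05 s, during which the arm holds its last target. There are 200 camera calls.

## Working session

There is one attempt and no reset: what is moved stays moved. The work goes in short steps, Python scripts to look and compute and a tool call to move; the robot and the scene stay as the last step left them, time stands still between calls to the robot, and variables do not carry over. Pictures are saved under pics/ and viewed, at most 10 in all, crops included, and the job is handed in when it is done.

Besides the shell and the picture viewer there is one more tool, called after "Request:" as a command line: name --argument value ..., lists and objects as JSON in quotes. send_rows: Moves the arm, as the interface text tells. Its arguments: {"type":"object","properties":{"xyz":{"type":"array"},"dr":{"type":"array"},"jaw":{"type":"number"},"grip_force":{"type":"number"}},"required":["xyz","dr"]}

```bash
mkdir -p pics; ls; python3 - <<'E'
from bench import *
import cv2
s=get_state(); print({k:s[k] for k in("time","position","tool_rot","grip_width","ft_force")})
for n in("scene","top","wrist"):
    im=get_image(n); cv2.imwrite(f"pics/{n}0.png",im[:,:,::-1]); print(n,calibration(n))
try: print(nose_length)
except Exception as e: print(e)
E
```

```text
pics
{'time': 0.0, 'position': array([0.23358421, 0.60602585, 0.23843072]), 'tool_rot': array([-5.74356258e-01, -3.08840426e+00,  3.04861525e-03]), 'grip_width': 1.0000417425424761, 'ft_force': array([ 0.08874717,  0.99869924, -0.43848368])}
scene {'vfov': 47.658850076345615, 'cx': 324.15250448973956, 'cy': 200.70859863275734, 'k1': -0.04259207770807415, 'rvec': array([ 2.03310091,  1.23273449, -0.53586706]), 'tvec': array([-0.26780655, -0.24814066,  1.51520563])}
top {'vfov': 51.860273060006676, 'cx': 322.5205412218047, 'cy': 198.88767032861017, 'k1': -0.045973999402303525, 'rvec': array([ 2.23098834, -1.96711121,  0.22050778]), 'tvec': array([-0.04472029,  0.53386728,  1.00773765])}
wrist {'vfov': 63.66502545836287, 'cx': 318.3552235238916, 'cy': 198.96398126729957, 'k1': -0.03241181790106223, 'hand_eye': array([[-1.51974555e-03, -9.69262112e-01, -2.46025708e-01,
         6.67365829e-02],
       [ 9.99998819e-01, -1.52908285e-03, -1.53080305e-04,
         9.68603521e-04],
       [-2.27818751e-04, -2.46025651e-01,  9.69263291e-01,
        -1.44724196e-01],
       [ 0.00000000e+00,  0.00000000e+00,  0.00000000e+00,
         1.00000000e+00]])}
0.017
```

View pics/top0.png

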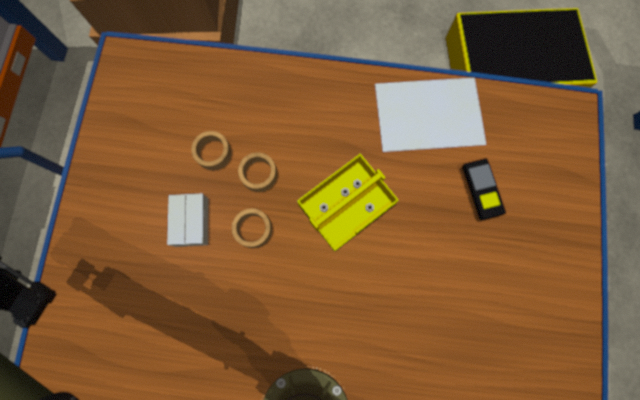

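View pics/scene0.png

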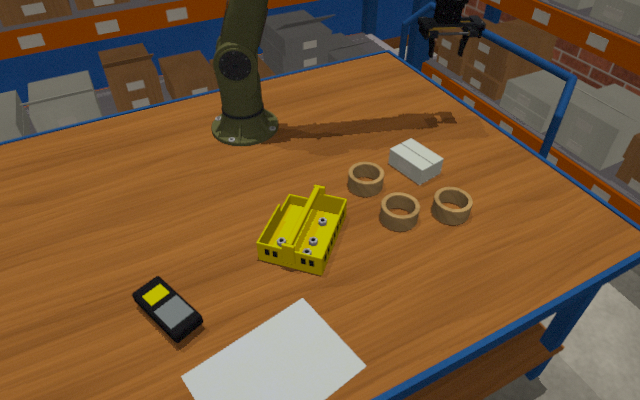

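Both views show one yellow tote: at (347,202) in top and (303,235) in scene. Three tape-like rings are in top at (210,150), (257,171) and (251,228). The yellow-edged crate at (525,45) is off the table. I'll zoom in on the tote.

```bash
python3 - <<'E'
import cv2,numpy as np
a=cv2.imread("pics/top0.png")[145:260,285:410]; b=cv2.imread("pics/scene0.png")[180:280,245:360]
f=lambda c:cv2.resize(c,(400,int(c.shape[0]*400/c.shape[1])),interpolation=cv2.INTER_CUBIC)
a,b=f(a),f(b);h=max(len(a),len(b))
p=lambda c:cv2.copyMakeBorder(c,0,h-len(c),0,0,cv2.BORDER_CONSTANT)
cv2.imwrite("pics/zoom0.png",np.hstack([p(a),p(b)]))
E
```

```text
(no output)
```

View pics/zoom0.png

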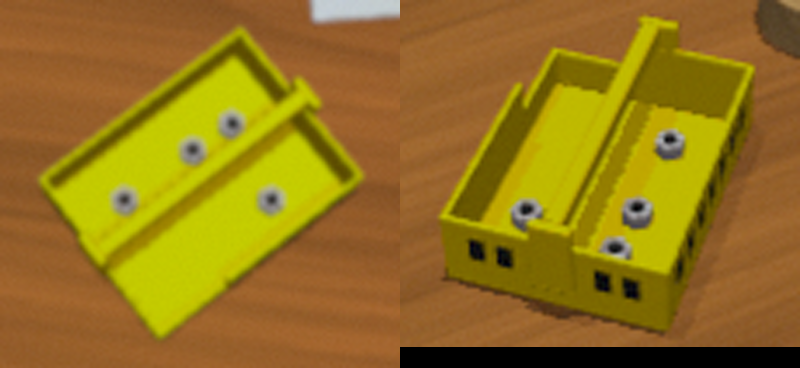

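```bash
cat > h.py <<'E'
import numpy as np,cv2
from bench import *
from scipy.spatial.transform import Rotation as Ro
def cam(n,s=None):
    c=calibration(n);f=200/np.tan(np.radians(c["vfov"]/2))
    if "hand_eye" in c:
        T=np.eye(4);T[:3,:3]=Ro.from_rotvec(s["tool_rot"]).as_matrix();T[:3,3]=s["position"];W=T@c["hand_eye"]
        R=W[:3,:3];o=W[:3,3]
    else:
        R=Ro.from_rotvec(c["rvec"]).as_matrix().T;o=-R@c["tvec"]
    return f,c["cx"],c["cy"],c["k1"],R,o
def ray(n,px,s=None):
    f,cx,cy,k,R,o=cam(n,s)
    px=np.atleast_2d(px).astype(float)
    K=np.array([[f,0,cx],[0,f,cy],[0,0,1]])
    d=cv2.undistortPoints(px.reshape(-1,1,2),K,np.array([k,0,0,0.]))[:,0]
    return o,np.c_[d,np.ones(len(d))]@R.T
def onz(n,px,z,s=None):
    o,d=ray(n,px,s);return o+d*((z-o[2])/d[:,2])[:,None]
E
python3 - <<'E'
from h import *
g=lambda l:np.array(l)/3.2+[285,145]
r=onz("top",g([[42,180],[240,30],[362,178]]),.06);p=onz("top",g([[160,337]]),.034)
print(r,p); B,A,C=r[:,:2]
print("lens",np.linalg.norm(A-B),np.linalg.norm(A-C)); c=(B+C)/2
x=A-B; y=A-C; yaw=np.arctan2(x[1],x[0]); yaw2=np.arctan2(y[1],y[0])-np.pi/2; print("c",c,np.degrees([yaw,yaw2]))
th=(yaw+yaw2)/2;M=np.array([[np.cos(th),np.sin(th)],[-np.sin(th),np.cos(th)]])
print("pick",M@(p[0,:2]-c))
n=onz("top",g([[125,200],[193,152],[232,124],[271,200]]),.016);print("nuts",(n[:,:2]-c)@M.T)
e=onz("top",g([[90,247],[312,96]]),.082);print("bar ends",(e[:,:2]-c)@M.T)
s=get_state();print(s["position"],Ro.from_rotvec(s["tool_rot"]).as_matrix())
for nm,q in dict(t1=[210,150],t2=[257,171],t3=[251,228]).items():print(nm,onz("top",[q],.048))
E
```

```text
[[ 0.52075995  0.08419672  0.06      ]
 [ 0.66747111 -0.06117929  0.06      ]
 [ 0.55497169 -0.17252232  0.06      ]] [[ 0.40967616 -0.02591939  0.034     ]]
lens 0.20653896994546964 0.15828263187723707
c [ 0.53786582 -0.0441628 ] [-44.73809825 -45.29599035]
pick [-0.10352069 -0.07777454]
nuts [[-0.05431995  0.03126298]
 [ 0.01657781  0.02870566]
 [ 0.05806238  0.02753671]
 [ 0.04263059 -0.04385373]]
bar ends [[-0.10746868  0.00846565]
 [ 0.10818207 -0.00351398]]
[0.23360132 0.60613369 0.23870386] [[-9.33133204e-01  3.59530533e-01 -4.68849573e-04]
 [ 3.59530829e-01  9.33132092e-01 -1.44283962e-03]
 [-8.12463143e-05 -1.51492743e-03 -9.99998849e-01]]
t1 [[0.63323864 0.34035887 0.048     ]]
t2 [[0.59093761 0.20496826 0.048     ]]
t3 [[0.43804216 0.19609888 0.048     ]]
```

Request:
send_rows --xyz '[[-10,-10,0],[-35,-34,0],[-63,-60,0],[-91,-87,0],[-119,-114,0],[-147,-141,0],[-175,-168,0],[-203,-195,0],[-231,-222,0],[-259,-249,0]]' --dr '[[0,0,0],[0,0,0],[0,0,0],[0,0,0],[0,0,0],[0,0,0],[0,0,0],[0,0,0],[0,0,0],[0,0,0]]' --jaw 87 --grip_force 26

```text
time: 0.98
position: [0.3862, 0.2791, 0.2395]
tool_rot: [-0.574, -3.089, -0.0]
ft_force: [-0.4, 0.3, 0.1]
grip_width: 1.0
grip_force: 0.0
```

Request:
send_rows --xyz '[[-28,-27,0],[-56,-54,0],[-84,-81,0],[-112,-108,0],[-140,-135,0],[-168,-162,0],[-196,-189,0],[-224,-216,0],[-248,-238,0],[-258,-248,0]]' --dr '[[0,0,0.05],[0,0,0.1],[0,0,0.15],[0,0,0.2],[0,0,0.25],[0,0,0.3],[0,0,0.35],[0,0,0.4],[0,0,0.42],[0,0,0.42]]'

```text
time: 1.82
position: [0.5384, -0.0487, 0.2397]
tool_rot: [1.215, 2.895, -0.003]
ft_force: [-0.4, 0.5, 0.8]
grip_width: 1.0
grip_force: 0.0
```

```bash
python3 - <<'E'
from h import *
s=get_state();im=get_image("wrist");cv2.imwrite("pics/w1.png",im[:,:,::-1])
np.save("w1.npy",np.r_[s["position"],s["tool_rot"]])
R=Ro.from_rotvec(s["tool_rot"]).as_matrix();print(s["time"],s["position"],s["joint_positions"],np.degrees(np.arctan2(R[1,0],R[0,0])))
E
```

```text
1.8167 [ 0.5383919  -0.04872035  0.23965721] [-0.48170767  0.08603091  0.55583557  1.74342738 -0.04414169  1.32400176
  0.85921976] 134.4625629868574
```

View pics/w1.png

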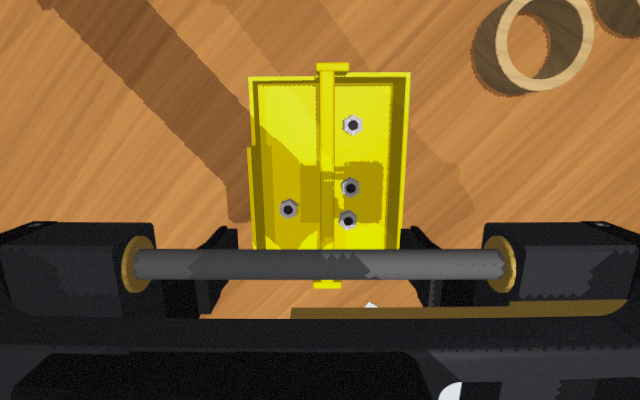

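The wrist view shows the tote upright, with its pick corner at about (249,76). The bar runs from (332,68) to (327,287), and the nuts are at (353,125), (350,188), (347,221) and (288,209). I'll refine the grasp from the bar.

```bash
python3 - <<'E'
from h import *
v=np.load("w1.npy");s=dict(position=v[:3],tool_rot=v[3:])
im=cv2.imread("pics/w1.png")
R=Ro.from_rotvec(v[3:]).as_matrix()
for row in (90,110,240):
    hsv=cv2.cvtColor(im,cv2.COLOR_BGR2HSV)[row,300:350];print(row,hsv[:,2].tolist())
P=onz("wrist",[[332,64],[327,100],[327,240],[327,288]],.082,s)
Q=onz("wrist",[[248,77],[410,73]],.06,s)
print("bar tool",((P-v[:3])@R*1000).round(1));print("rim",((Q-v[:3])@R*1000).round(1))
E
```

```text
90 [224, 226, 226, 227, 226, 226, 225, 226, 227, 227, 226, 226, 227, 226, 226, 218, 174, 174, 169, 166, 212, 225, 226, 227, 227, 226, 226, 225, 226, 226, 226, 227, 225, 213, 193, 227, 227, 227, 227, 226, 227, 227, 227, 227, 225, 227, 226, 226, 227, 227]
110 [230, 230, 230, 230, 231, 231, 230, 229, 226, 226, 226, 226, 226, 226, 227, 220, 174, 174, 169, 159, 209, 225, 228, 226, 227, 226, 226, 228, 226, 227, 226, 227, 227, 212, 196, 227, 226, 226, 227, 227, 226, 226, 226, 226, 227, 226, 226, 227, 225, 226]
240 [195, 196, 196, 198, 216, 231, 231, 231, 230, 231, 231, 230, 230, 230, 230, 230, 225, 195, 196, 191, 162, 157, 164, 174, 197, 194, 196, 199, 196, 196, 194, 192, 179, 177, 209, 228, 227, 227, 227, 227, 228, 226, 228, 227, 227, 231, 230, 231, 230, 230]
bar tool [[ 112.9   13.1  157.3]
 [  82.4    8.8  157.4]
 [ -52.     9.5  157.8]
 [-105.6    9.8  157.9]]
rim [[104.9 -65.9 179.5]
 [108.4  88.2 179.3]]
```

Request:
send_rows --xyz '[[1,5,10],[2,9,30],[2,9,55],[2,9,80],[2,9,105],[2,9,130],[2,9,150],[2,9,162],[2,9,169],[2,9,169]]' --dr '[[0,0,0],[0,0,0],[0,0,-0.005],[0,0,-0.005],[0,0,-0.005],[0,0,-0.005],[0,0,-0.005],[0,0,-0.005],[0,0,-0.005],[0,0,-0.005]]' --jaw 50

```text
time: 2.7
position: [0.5413, -0.034, 0.069]
tool_rot: [-1.195, -2.902, 0.001]
ft_force: [-0.6, -0.2, -0.0]
grip_width: 0.577
grip_force: 0.0
```

Request:
send_rows --xyz '[[0,0,0],[0,0,0],[0,0,0],[0,0,0],[0,0,0],[0,0,0],[0,0,0],[0,0,0],[0,0,0],[0,0,0]]' --dr '[[0,0,0],[0,0,0],[0,0,0],[0,0,0],[0,0,0],[0,0,0],[0,0,0],[0,0,0],[0,0,0],[0,0,0]]' --jaw 0 --grip_force 26

```text
time: 3.53
position: [0.5418, -0.0365, 0.0708]
tool_rot: [-1.2, -2.903, 0.002]
ft_force: [-4.3, -3.7, 5.6]
grip_width: 0.162
grip_force: 26.0
```

Request:
send_rows --xyz '[[0,0,-4],[0,0,-15],[0,0,-35],[0,0,-60],[0,0,-90],[0,0,-120],[0,0,-150],[0,0,-170],[0,0,-180],[0,0,-180]]' --dr '[[0,0,0],[0,0,0],[0,0,0],[0,0,0],[0,0,0],[0,0,0],[0,0,0],[0,0,0],[0,0,0],[0,0,0]]'

```text
time: 4.37
position: [0.5439, -0.0349, 0.2532]
tool_rot: [1.196, 2.9, 0.005]
ft_force: [1.2, 0.3, -3.9]
grip_width: 0.157
grip_force: 26.0
```

```bash
python3 - <<'E'
from h import *
s=get_state();im=get_image("wrist");cv2.imwrite("pics/w2.png",im[20:380,180:500,::-1].repeat(2,0).repeat(2,1)[:600])
print(s["time"],s["position"],s["joint_positions"],s["ft_force"],s["torque"])
E
```

```text
4.3667 [ 0.54386882 -0.03487491  0.25320922] [-0.49731096  0.0856423   0.54849917  1.71627234 -0.04729602  1.34742862
  0.84842397] [ 1.15965601  0.28114728 -3.94964639] [ 0.02268458 -0.01856113  0.01505691]
```

View pics/w2.png

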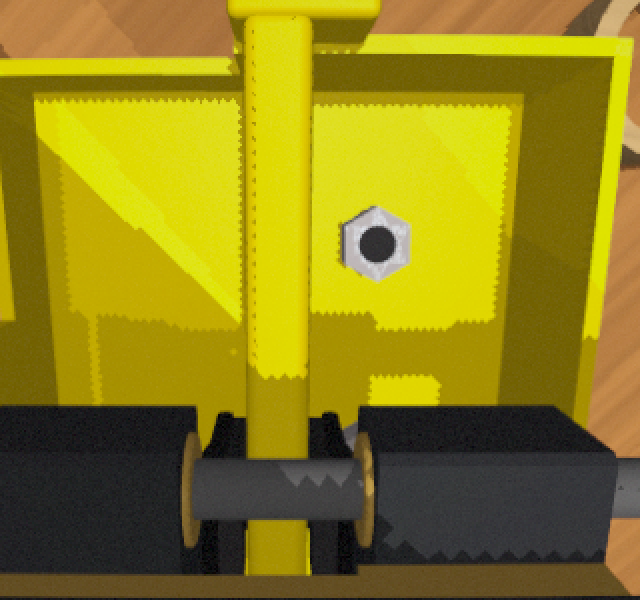

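```bash
python3 - <<'E'
from h import *
T=dict(L=(0,0,0),D=(-.37,-.37,0),Y=(-.5,0,0),X=(0,-.5,0),D2=(-.39,-.39,0))
for a,b in("LD","DY","YX","XD","YD","DX","XY"):
    print(a,b,(Ro.from_rotvec(T[a]).inv()*Ro.from_rotvec(T[b])).as_rotvec().round(3))
E
```

```text
L D [-0.37 -0.37  0.  ]
D Y [-0.124  0.357  0.091]
Y X [ 0.489 -0.489 -0.125]
X D [-0.357  0.124  0.091]
Y D [ 0.124 -0.357 -0.091]
D X [ 0.357 -0.124 -0.091]
X Y [-0.489  0.489  0.125]
```

Request:
send_rows --xyz '[[0,0,0],[0,0,0],[0,0,0],[0,0,0],[0,0,0],[0,0,0],[0,0,0],[0,0,0],[0,0,0],[0,0,0]]' --dr '[[-0.01,-0.01,0],[-0.03,-0.03,0],[-0.06,-0.06,0],[-0.09,-0.09,0],[-0.12,-0.12,0],[-0.14,-0.14,0],[-0.155,-0.155,0],[-0.17,-0.17,0],[-0.185,-0.185,0],[-0.2,-0.2,0]]'

```text
time: 5.25
position: [0.5421, -0.0353, 0.2498]
tool_rot: [1.097, 2.658, 0.157]
ft_force: [-0.5, 0.3, -4.5]
grip_width: 0.161
grip_force: 26.0
```

Request:
send_rows --xyz '[[0,0,0],[0,0,0],[0,0,0],[0,0,0],[0,0,0],[0,0,0],[0,0,0],[0,0,0],[0,0,0],[0,0,0]]' --dr '[[-0.017,-0.017,0],[-0.034,-0.034,0],[-0.051,-0.051,0],[-0.068,-0.068,0],[-0.085,-0.085,0],[-0.102,-0.102,0],[-0.12,-0.12,0],[-0.14,-0.14,0],[-0.16,-0.16,0],[-0.17,-0.17,0]]'

```text
time: 6.08
position: [0.5416, -0.035, 0.2497]
tool_rot: [1.008, 2.445, 0.272]
ft_force: [-0.6, -0.4, -4.3]
grip_width: 0.158
grip_force: 26.0
```

Request:
send_rows --xyz '[[0,0,0],[0,0,0],[0,0,0],[0,0,0],[0,0,0],[0,0,0],[0,0,0],[0,0,0],[0,0,0],[0,0,0]]' --dr '[[0,0,0],[0,0,0],[0,0,0],[0,0,0],[0,0,0],[0,0,0],[0,0,0],[0,0,0],[0,0,0],[0,0,0]]'

```text
time: 6.92
position: [0.5425, -0.0353, 0.2505]
tool_rot: [1.009, 2.445, 0.272]
ft_force: [-0.2, -0.5, -3.7]
grip_width: 0.16
grip_force: 26.0
```

```bash
cat > look.py <<'E'
from h import *
import sys
s=get_state();w=get_image("wrist")[20:270,180:480];t=get_image("top")[130:290,270:462];c=get_image("scene")[150:290,230:398]
f=lambda i:cv2.resize(i,(400,300 if i is not w else 333),interpolation=cv2.INTER_CUBIC)
a=np.vstack([f(w)[:300],np.zeros((300,400,3),np.uint8)]);b=np.vstack([f(t),f(c)])
cv2.imwrite(sys.argv[1],np.hstack([cv2.copyMakeBorder(cv2.resize(w,(400,333)),0,267,0,0,cv2.BORDER_CONSTANT),b])[:,:,::-1])
R=Ro.from_rotvec(s["tool_rot"]).as_matrix();print(s["time"],s["position"],s["joint_positions"].round(2),"tilt",np.degrees(np.arccos(-R[2,2])),"down x,y",R[2,:2],s["ft_force"],s["torque"],s["grip_force"],s["grip_width"])
E
python3 look.py pics/l1.png
```

```text
6.9167 [ 0.54245826 -0.03530186  0.25054863] [-0.3  -0.3   0.27  2.14  0.12  0.77  0.7 ] tilt 29.98011276666734 down x,y [-0.35328996  0.35339167] [-0.20901486 -0.48520464 -3.67555245] [-0.03580832  1.12675581 -0.05090735] 25.994206527248025 0.1601046361212696
```

View pics/l1.png

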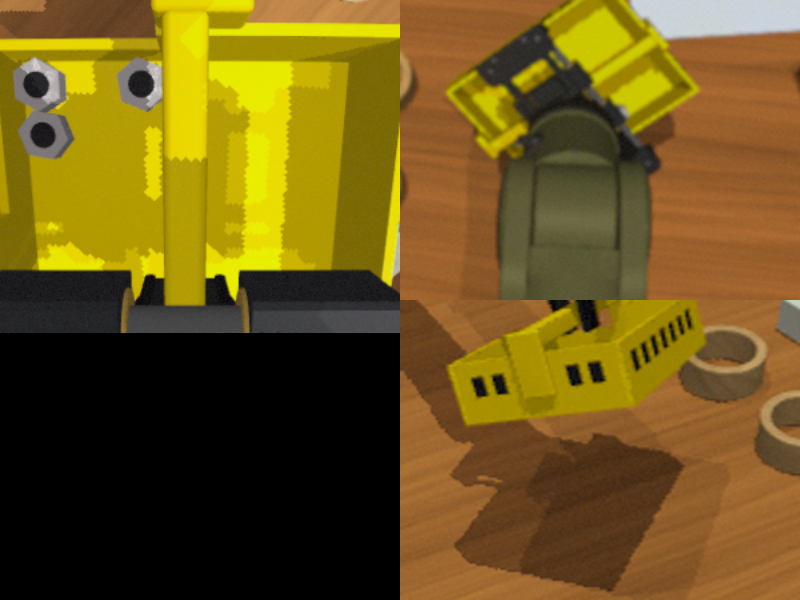

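Three nuts are visible: two in the pick corner at (37,85) and (45,133), and one on the -x wall at (140,85). The fourth must be further along the -y wall, behind the gripper. Joint 2 is at its limit, so I'll move outward while tilting to -y.

Request:
send_rows --xyz '[[-2,2,2],[-7,7,6],[-13,13,11],[-19,19,16],[-25,25,21],[-31,31,26],[-37,37,31],[-43,43,35],[-48,48,39],[-49,49,40]]' --dr '[[-0.006,0.018,0.005],[-0.019,0.054,0.014],[-0.031,0.089,0.023],[-0.046,0.132,0.034],[-0.06,0.175,0.045],[-0.075,0.218,0.056],[-0.09,0.261,0.067],[-0.105,0.304,0.077],[-0.118,0.34,0.087],[-0.124,0.357,0.091]]'

```text
time: 7.9
position: [0.6244, -0.0365, 0.2504]
tool_rot: [1.096, 2.656, 0.676]
ft_force: [-0.0, 0.7, -3.0]
grip_width: 0.158
grip_force: 26.0
```

Request:
send_rows --xyz '[[0,0,0],[0,0,0],[0,0,0],[0,0,0],[0,0,0],[0,0,0],[0,0,0],[0,0,0],[0,0,0],[0,0,0]]' --dr '[[0,0,0],[0,0,0],[0,0,0],[0,0,0],[0,0,0],[0,0,0],[0,0,0],[0,0,0],[0,0,0],[0,0,0]]'

```text
time: 8.73
position: [0.6224, -0.0351, 0.2506]
tool_rot: [1.096, 2.657, 0.678]
ft_force: [-0.2, 0.6, -4.4]
grip_width: 0.155
grip_force: 26.0
```

```bash
python3 look.py pics/l2.png
```

```text
8.7333 [ 0.62244716 -0.03511519  0.25059653] [-0.33  0.08  0.61  1.82 -0.55  1.07  1.29] tilt 28.637392533801634 down x,y [1.72390827e-04 4.79264717e-01] [-0.18633317  0.56351705 -4.37522835] [-0.75109773  0.71061782  0.04687811] 25.995944598689675 0.15469407510824335
```

View pics/l2.png

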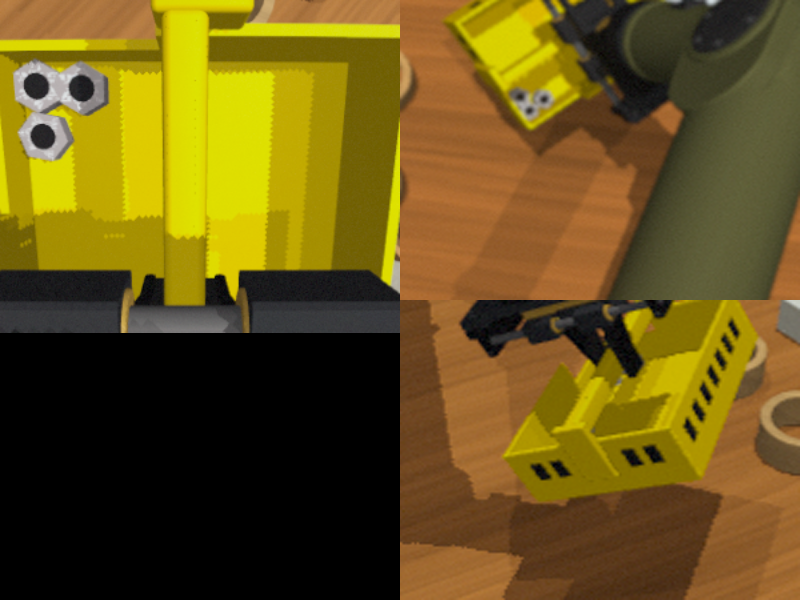

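Three nuts are now clustered in the corner, at (37,85), (82,87) and (45,135). Next I'll tilt toward -x to bring in the fourth along the -y wall.

Request:
send_rows --xyz '[[0,0,0],[0,0,0],[0,0,0],[0,0,0],[0,0,0],[0,0,0],[0,0,0],[0,0,0],[0,0,0],[0,0,0]]' --dr '[[0.024,-0.024,-0.006],[0.073,-0.073,-0.019],[0.122,-0.122,-0.031],[0.176,-0.176,-0.045],[0.23,-0.23,-0.059],[0.284,-0.284,-0.073],[0.338,-0.338,-0.086],[0.392,-0.392,-0.1],[0.446,-0.446,-0.114],[0.489,-0.489,-0.125]]'

```text
time: 9.72
position: [0.6224, -0.0334, 0.2506]
tool_rot: [1.017, 2.466, -0.26]
ft_force: [-0.6, 0.5, -4.3]
grip_width: 0.159
grip_force: 26.0
```

Request:
send_rows --xyz '[[0,0,0],[0,0,0],[0,0,0],[0,0,0],[0,0,0],[0,0,0],[0,0,0],[0,0,0],[0,0,0],[0,0,0]]' --dr '[[0,0,0],[0,0,0],[0,0,0],[0,0,0],[0,0,0],[0,0,0],[0,0,0],[0,0,0],[0,0,0],[0,0,0]]'

```text
time: 10.55
position: [0.6225, -0.0351, 0.2506]
tool_rot: [1.017, 2.467, -0.259]
ft_force: [-0.6, 0.1, -4.7]
grip_width: 0.161
grip_force: 26.0
```

```bash
python3 look.py pics/l3.png
```

```text
10.55 [ 0.62245833 -0.03513712  0.25059109] [-0.6   0.04  0.39  1.85  0.47  1.02  0.38] tilt 28.60382048018274 down x,y [-4.78750276e-01  3.46125638e-04] [-0.61197527  0.13485816 -4.69972436] [0.7152987  0.65906223 0.04538774] 25.998798049986362 0.1614684393007235
```

View pics/l3.png

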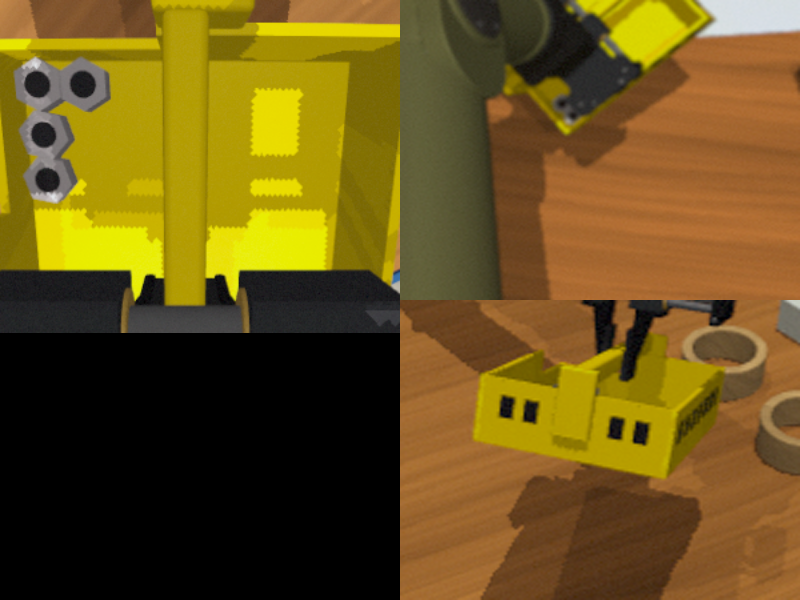

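All four nuts are touching in the corner, at (37,85), (83,85), (45,134) and (48,180). The last move is a 30° tilt straight at the corner, then hold still.

Request:
send_rows --xyz '[[0,0,0],[0,0,0],[0,0,0],[0,0,0],[0,0,0],[0,0,0],[0,0,0],[0,0,0],[0,0,0],[0,0,0]]' --dr '[[-0.018,0.006,0.005],[-0.054,0.019,0.014],[-0.089,0.031,0.023],[-0.132,0.046,0.034],[-0.175,0.06,0.045],[-0.218,0.075,0.056],[-0.261,0.09,0.067],[-0.304,0.105,0.077],[-0.34,0.118,0.087],[-0.357,0.124,0.091]]'

```text
time: 11.53
position: [0.6216, -0.0371, 0.2504]
tool_rot: [1.011, 2.445, 0.274]
ft_force: [-0.6, 0.1, -4.2]
grip_width: 0.156
grip_force: 26.0
```

Request:
send_rows --xyz '[[0,0,0],[0,0,0],[0,0,0],[0,0,0],[0,0,0],[0,0,0],[0,0,0],[0,0,0],[0,0,0],[0,0,0]]' --dr '[[0,0,0],[0,0,0],[0,0,0],[0,0,0],[0,0,0],[0,0,0],[0,0,0],[0,0,0],[0,0,0],[0,0,0]]'

```text
time: 12.37
position: [0.6224, -0.0351, 0.2505]
tool_rot: [1.009, 2.446, 0.273]
ft_force: [0.3, 0.0, -3.3]
grip_width: 0.165
grip_force: 26.0
```

```bash
python3 look.py pics/l4.png
```

```text
12.3667 [ 0.62244423 -0.03513369  0.25049095] [-0.53 -0.12  0.52  1.99  0.09  0.73  0.74] tilt 29.97624645849968 down x,y [-0.35297272  0.35362594] [ 0.25926502  0.02854042 -3.34556187] [-0.07799063  0.98420872 -0.00768078] 25.99426112137735 0.16542991554345476
```

View pics/l4.png

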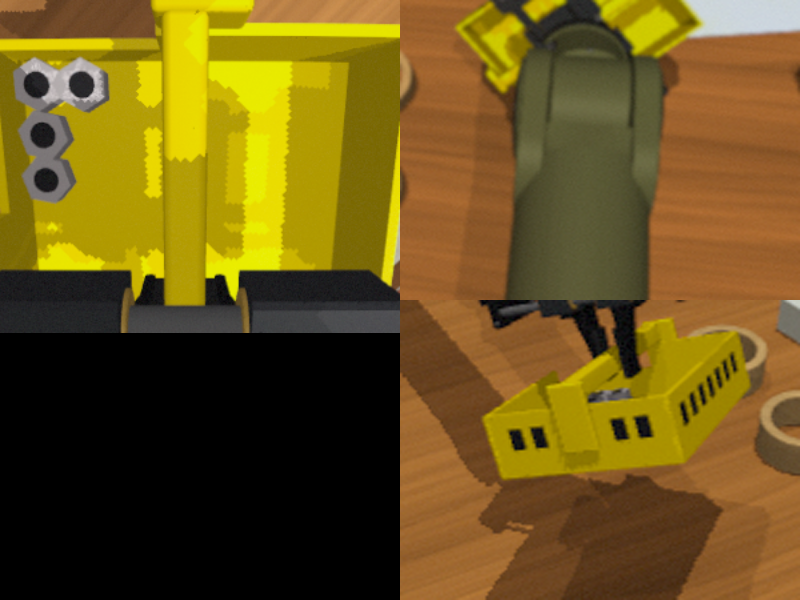

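All four nuts are still together in the corner, and the tote is steady at a 30° tilt. I'm handing in.

```bash
python3 -c "
from bench import *
print(close_job())"
```

```text
the job is handed in; nothing more can be done
None
```

Job handed in at about 12.5 s of the 48 s: the tote is held in the air with a 26 N grip, tilted 30° and still, all four nuts are touching in the cut-away corner with none spilled, and the scanner, tape and carton were not touched.

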